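Stall the gas bottle and shut its gate

TASK

Put the small grey gas bottle away in the low steel stall on the bench: push it upright along the bench, low down near its foot and gently, never lifting it or touching its valve, into the bay until it has pushed the sprung brass pin fully in and stands against the aluminium rear stop. Then swing the stall's steel gate bar fully shut behind it, leaving everything else on the bench where it stands.

Things in the scene. Friction and masses are not known exactly. Their poses are not given: they have to be found in the camera images.
- bottle: gas bottle: loose grey cylinder, 70 mm diameter, straight to 190 mm, domed shoulder, brass valve with black hand wheel, 262 mm tall in all, 0.4 to 0.7 kg. Origin: centre of underside, z up. Stands on the bench before the stall, from stall y = -10 to +80 mm. Tips if pushed much above 40 mm; sliding takes roughly 2 to 7 N, over 25 N on it is too rough
- stall: fixed low steel stall. Origin: on the bench on the bay's centre line; x points into the bay (to the robot's left, world +y, within 0.3 rad), y towards the robot. Two cheeks 30 mm tall, 12 mm thick, inner faces 78 mm apart (y = +-39 mm), from x = 10 to 165 mm, with 35 mm wide, 4 mm thick mounting flanges outside. No floor: the bottle slides on the bench
- bay_mouth (a point): point on the bench at x = -20 mm of the stall's frame, on the centre line, between the ends of two flared plates, 30 mm tall, that narrow from about 110 mm here to 78 mm at the cheeks. A short 30 mm tall block stands outside the flare on the robot's side
- pin (a joint): sprung brass pin, 14 mm thick, 24 mm above the bench, 10 mm proud of the rear stop; metres pushed in: 0 free, 0.010 when the bottle touches the stop. Light spring (1 N), it does not move the bottle back. The stop: rigid aluminium block between the cheeks, 70 mm wide, 36 tall, 30 long, front face somewhere at stall x = 95 to 120 mm (unmeasured: feel for it; the push force climbs steeply there)
- gate (a joint): gate: steel bar 10 mm thick, 14 to 30 mm above the bench, swinging level about a post 34 mm tall at the mouth, on the side away from the robot. Radians: 0 shut (bar points to the stall's +y across the mouth, 40 mm clear of a bottle at home), pi/2 points straight out of the bay (stall -x); starts at 1.5 to 1.8 and stays where left (stiff pivot, 0.15 N m). Rigid stop at 0
- gate_hinge (a point): the gate's pivot, 22 mm above the bench, at x = -20, y = -85 mm in the stall's frame
- gate_tip (a point): the free end of the gate bar, on its middle line, 155 mm from the pivot, 22 mm above the bench
- spray_can: bystander: spray can, 58 mm across, 175 mm tall, smaller than the gas bottle, no valve; origin under its centre
- glue_bottle: bystander: white plastic bottle, 60 mm across, 150 mm tall; origin under its centre
- offcut: bystander: wooden offcut, 130 x 45 x 20 mm, lying flat; origin under its centre
- tape_roll: bystander: empty tape core, 90 mm across, 24 mm high, lying flat; origin under its centre
- hammer: bystander: hammer lying on the bench, about 300 mm long
- mug: bystander: mug, 80 mm across, 90 mm tall
- driver: bystander: screwdriver lying on the bench, about 200 mm long
Mind the look-alikes: they are no part of the job. There is more than one size of the part that bears pin; the job needs the middle-sized.

How it is judged:
By the outcome, as a careful person would: the job done as asked, in the order asked, and still so for the second after the job is handed in, with the robot touching nothing.
It also fails if it takes over 69 s, if anything falls off the work surface, if the arm or the gripper's body presses on something with over 40 N, if the wrist force passes 120 N, or if a joint passes its speed limit or range.

ROBOT

A 6-joint arm with a two-finger parallel gripper is mounted at the origin on the work surface. World frame = base frame: x ahead of the robot, y to its left, z up, the work surface at z = 0. Lengths are in mm, angles in degrees, forces in N, time in s.
With the tool pointing down it reaches from about 350 to 850 mm from the base axis. Payload 8.1 kg.
Tool frame: the origin (TCP) lies midway between the tips of the shut fingers; the grasp point (between the pads) lies 19 mm behind it; x points along the fingers, z is the direction in which the jaws open and shut, and the axes are right-handed (so a half turn about x gives the same grasp; the last joint's range is limited). The gripper opens to 85 mm and grips with 20 to 120 N. Pads are 22 mm wide; open, the fingers measure 114 mm over their backs; the gripper's body (76 mm by 85 mm) begins 54 mm behind the grasp point. The pads swing forward as they close: fully open they stand 13 mm farther back than shut.
Start: joints at [-74.794, 7.471, 85.268, -0, 87.261, -4.893], TCP at [206.21, -563.456, 231.292] pointing down, gripper open.
Joint ranges: [-169.43, 169.43], [-51.17, 129.36], [1.28, 143.12], [-76.62, 256.62], [0, 156.53], [-152.29, 152.29]. Speed limits (degrees/s): [136.94, 136.94, 159.86, 180, 180, 180].

INTERFACE

Orientations are given as [roll, pitch, yaw] about the fixed x, y, z axes, in that order (R = Rz(yaw) Ry(pitch) Rx(roll)).
In Python, from bench import r gives the robot as it stands. The module is installed in compiled form; this text tells all that it offers.
- The arm moves only by the tool servo_tool, never from a script. Its argument "commands" is a list that holds one entry, the list of rows, each a list of 7 numbers: the closure in counts, from 0 (fully open) to 255 (shut), then the shift along the tool's x, y, z in cm, then the turn, a rotation vector about the tool's x, y, z in degrees. A call has 1 to 8 rows; each row is the pose to reach, as a shift and turn from the pose commanded when the call began, along the tool's axes at that moment; what a row does not reach only later rows make up. A row lasts 1/10 s, in which the tool goes at most 50 mm and 8.59 degrees, less where a joint would pass 70% of its speed; a pose out of reach is approached as far as the arm can. A call with a gripper value outside its range is refused whole. The fingers move at their own pace and stop on an object; "force" is the grip in N (left out, the last holds). Time passes only in rows, so rows that repeat a pose let the fingers close. It gives the time, the measured TCP pose, the force and the opening at its end, in the units of the state.
- r.sense(): the state, without advancing time (a new reading comes with each control period).
- r.snapshot(name): name is "scene" or "top"; returns (picture, depth): 480x640x3 uint8, red, green, blue; 480x640 float32, mm along the optical axis (not along the pixel's ray), 0 where there is no reading.
- r.calibration(name): a dict with "fx", "fy", "cx", "cy" (pixels), "pose" (4x4, takes a point from camera to world coordinates). Camera axes: x right, y down, z forward; pixel columns grow to the right and rows downward; lengths in mm; the calibration is good to about 2 mm. A picture is of the moment at which its call begins. calibration takes no time and is no camera call.
- r.hand_in(): hands the job in, once; it reports no verdict.
The state is a dict: "time": time; "joint_pos": joint angles; "qd": joint speeds; "joint_efforts": joint torques, N m; "tool_pos": TCP position; "tcp_rot": TCP orientation; "ft_force": force on the tool from outside, world axes, zero at the start; "wrist_torque": the same for the moment, N m; "finger_gap": finger opening in mm.
Only numpy, scipy, OpenCV 4.12 (cv2) and the standard library are available. Lean on these libraries where they do the work, as an engineer would, in place of code of your own. Each camera call takes 0.05 s, during which the arm holds its last target.

## Working session

There is one attempt and no reset: what is moved stays moved. The work goes in short steps, Python scripts to look and compute and a tool call to move; the robot and the scene stay as the last step left them, time stands still between calls to the robot, and variables do not carry over. Pictures are saved under pics/ and viewed, and the job is handed in when it is done.

Besides the shell and the picture viewer there is one more tool, called after "Call:" in YAML: its name, and indented under it one key for each argument. servo_tool: Moves the arm, as the interface text tells. Its arguments: {"type":"object","properties":{"commands":{"type":"array","items":{"type":"array","items":{"type":"array","items":{"type":"number"}}}},"force":{"type":"number"}},"required":["commands"]}

```bash
mkdir -p pics; ls; python3 - <<'E'
from bench import r
import cv2,numpy as np
for n in("scene","top"):
    p,d=r.snapshot(n); cv2.imwrite(f"pics/{n}0.png",p[:,:,::-1]); np.save(f"{n}0.npy",d); c=r.calibration(n); print(n,{k:(np.round(v,3).tolist() if k=="pose" else v) for k,v in c.items()})
print(r.sense())
E
```

```text
pics
scene {'fx': 600.4383705858074, 'fy': 600.4383705858074, 'cx': 319.2000034669642, 'cy': 234.13194700636788, 'pose': [[-0.721, 0.405, -0.563, 1250.727], [0.693, 0.394, -0.604, 786.328], [-0.023, -0.825, -0.565, 777.006], [0.0, 0.0, 0.0, 1.0]]}
top {'fx': 451.49416309890347, 'fy': 451.49416309890347, 'cx': 315.54112651479295, 'cy': 233.60720925647874, 'pose': [[-0.017, -0.984, 0.178, 336.127], [-1.0, 0.015, -0.008, -2.866], [0.005, -0.178, -0.984, 1102.054], [0.0, 0.0, 0.0, 1.0]]}
{'time': 0.1, 'joint_pos': array([-7.47915162e+01,  7.51234688e+00,  8.53239376e+01, -1.74755154e-04,
        8.72597186e+01, -4.89301649e+00]), 'qd': array([-0.00123239, -0.13319967, -0.06786166, -0.03902852, -0.07488718,
       -0.01869557]), 'joint_efforts': array([ 8.42522004e-04, -5.70954537e+01, -5.01939332e+01, -9.25722048e-06,
        8.17513210e-03,  8.31296666e-05]), 'tool_pos': array([ 206.10165949, -562.96819278,  230.32438236]), 'tcp_rot': array([175.21115169,  89.90399681, 105.31266045]), 'ft_force': array([-0.6790484 , -0.00379515,  0.52990575]), 'wrist_torque': array([ 0.00126714, -0.0011684 , -0.03848001]), 'finger_gap': 85.18108357395977}
```

View pics/scene0.png

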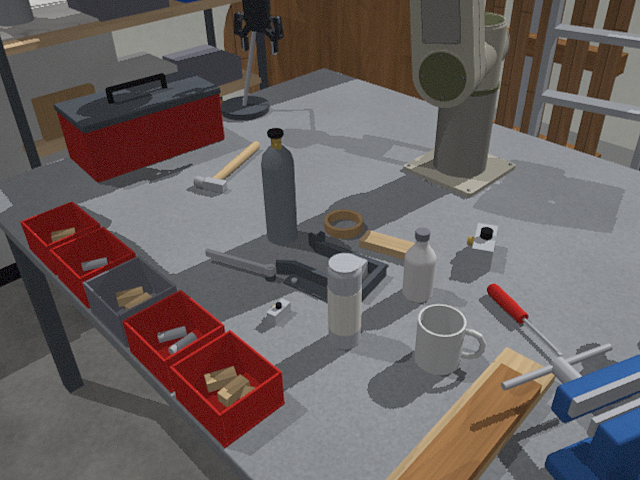

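View pics/top0.png

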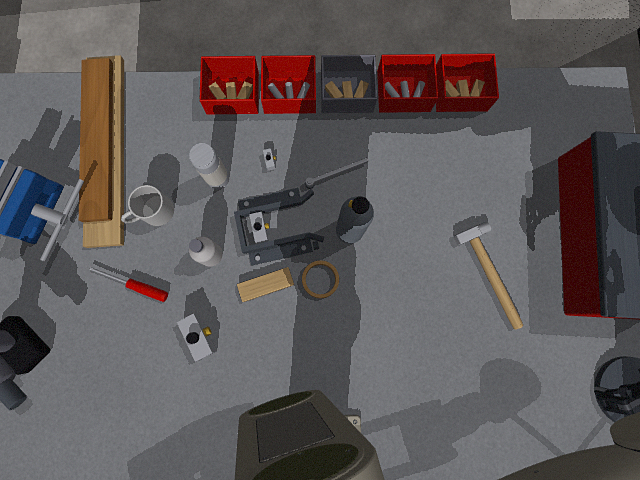

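The top view shows the stall at about (275,222), the bottle at (355,215) and the gate bar running from (308,183) to (367,160). Loose pin-blocks lie at (268,157) (small) and (195,337) (large), and the middle-sized one is in the stall. I'll enlarge this area.

```bash
cat > h.py <<'E'
import numpy as np,cv2
from bench import r
def ray(n,u,v,z):
    c=r.calibration(n);P=np.array(c["pose"]);d=P[:3,:3]@np.array([(u-c["cx"])/c["fx"],(v-c["cy"])/c["fy"],1]);o=P[:3,3]
    return o+d*(z-o[2])/d[2]
def cloud(n,d):
    c=r.calibration(n);P=np.array(c["pose"]);v,u=np.mgrid[:480,:640]
    X=np.stack([(u-c["cx"])/c["fx"]*d,(v-c["cy"])/c["fy"]*d,d],-1)
    W=X@P[:3,:3].T+P[:3,3]; W[d==0]=np.nan; return W
def proj(n,p):
    c=r.calibration(n);P=np.array(c["pose"]);q=P[:3,:3].T@(np.array(p)-P[:3,3]);return c["fx"]*q[0]/q[2]+c["cx"],c["fy"]*q[1]/q[2]+c["cy"]
E
python3 - <<'E'
from h import *
p=cv2.imread("pics/top0.png"); c=p[140:290,220:420]; cv2.imwrite("pics/c0.png",cv2.resize(c,None,fx=4,fy=4,interpolation=cv2.INTER_CUBIC))
p=cv2.imread("pics/scene0.png"); c=p[120:320,190:400]; cv2.imwrite("pics/c1.png",cv2.resize(c,None,fx=3,fy=3,interpolation=cv2.INTER_CUBIC))
W=cloud("top",np.load("top0.npy"))
# height map of the area
z=W[140:290,220:420,2]; cv2.imwrite("pics/z0.png",cv2.resize(cv2.applyColorMap(np.uint8(np.clip(np.nan_to_num(z)*5,0,255)),cv2.COLORMAP_JET),None,fx=4,fy=4,interpolation=cv2.INTER_NEAREST))
print(np.nanmedian(W[300:330,380:440,2]))
E
```

```text
-0.5180362790766821
```

View pics/c0.png

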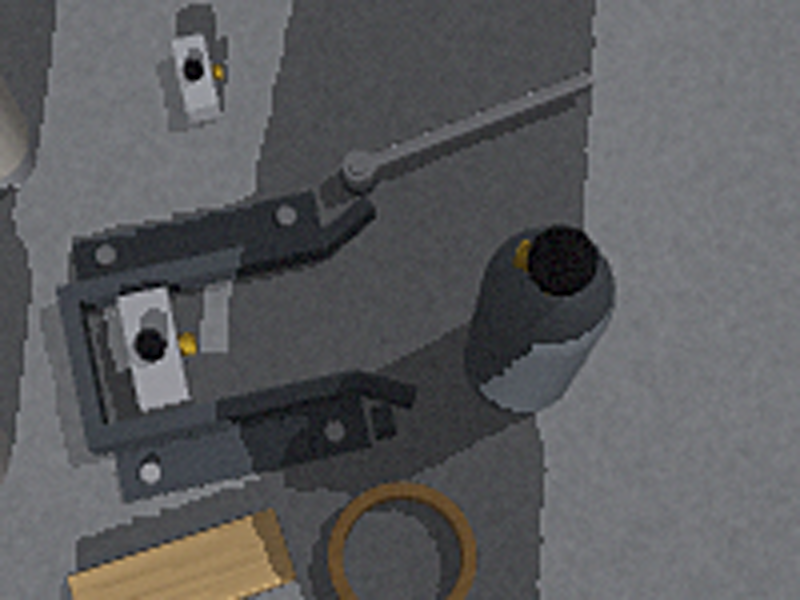

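View pics/c1.png

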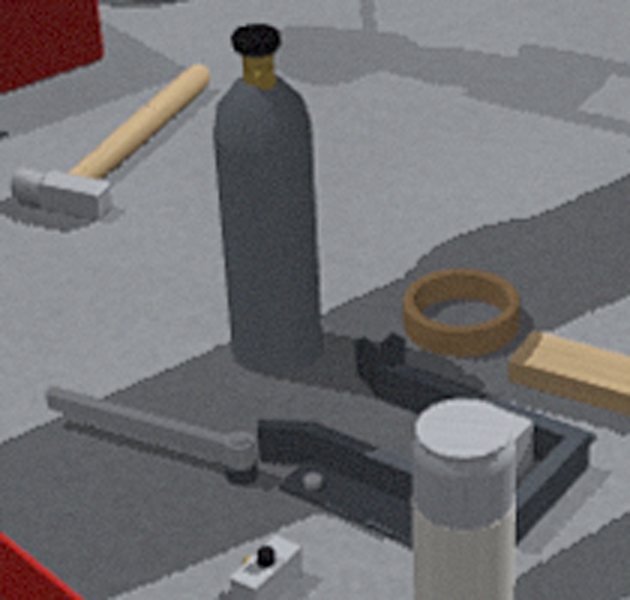

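View pics/z0.png

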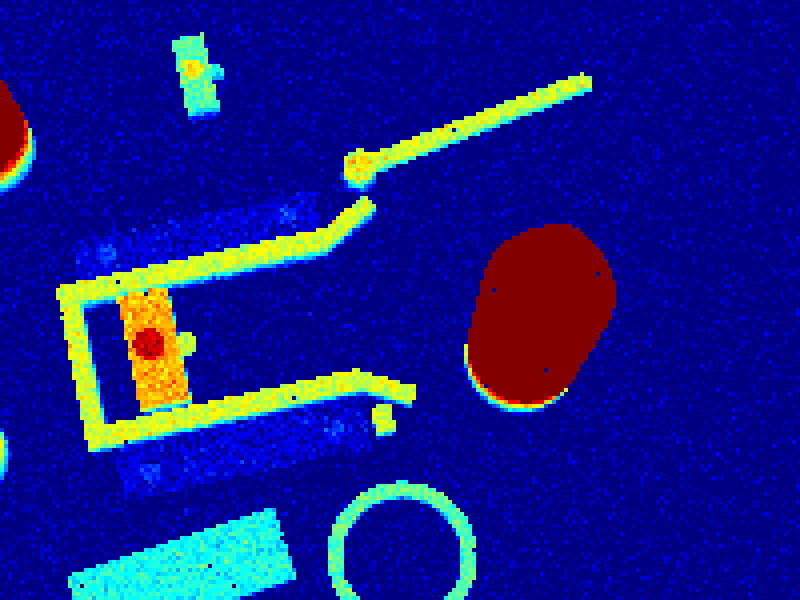

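```bash
cat > fit.py <<'E'
from h import *
from scipy.optimize import least_squares
W=cloud("top",np.load("top0.npy")); 
def px(x,y,z): return ray("top",220+x/4,140+y/4,z)[:2]
# cheek tops: z=30, use depth pixels
z=W[...,2]
def poly(pts):
    m=np.zeros((480,640),np.uint8); cv2.fillPoly(m,[np.int32([[220+a/4,140+b/4] for a,b in pts])],1); return m>0
def line(pts):
    m=poly(pts)&(z>24)&(z<36); Q=W[m][:,:2]; vx,vy,x0,y0=cv2.fitLine(Q.astype(np.float32),cv2.DIST_HUBER,0,.01,.01).ravel(); return np.array([x0,y0]),np.array([vx,vy]),Q,np.median(W[m][:,2])
f=line([(110,260),(315,215),(325,265),(110,300)])   # far cheek
n=line([(125,400),(345,360),(350,405),(125,445)])
g=line([(385,130),(600,65),(600,105),(385,180)])
for k,l in zip("fng",(f,n,g)): print(k,l[0],l[1],np.degrees(np.arctan2(l[1][1],l[1][0])),len(l[2]),l[3])
ds=[d if d[1]>0 else -d for d in(f[1],n[1])]; a=sum(ds);a/=np.linalg.norm(a)  # stall x
yd=np.array([-a[1],a[0]]) ; 
if yd[0]>0: yd=-yd
print("sx",a,"sy",yd,"sep",(n[0]-f[0])@yd)
c=(f[0]+n[0])/2
hg=W[poly([(348,152),(368,152),(368,172),(348,172)])&(z>28)]; hg=np.median(hg,0);print("hinge",hg)
print("stop front", px(190,400,36),px(170,290,36), "back end",px(90,450,30),px(60,290,30),"flare tips",px(415,405,30),px(368,200,30))
cl=(c@yd)
for nm,p in [("hinge",hg[:2]),("stopf1",px(188,400,36)),("stopf2",px(168,290,36)),("backR",px(88,450,30)),("backF",px(58,290,30)),("flN",px(416,395,30)),("flF",px(372,202,30)),("kinkN",px(355,370,30)),("kinkF",px(325,240,30)),("tip",px(590,82,30)),("pinTip",px(196,345,24))]: print(nm,p.round(1),"along",round(p@a,1),"lat",round(p@yd-cl,1))
# bottle
for nme,box in(("top",(325,415,180,260)),("scene",(250,310,140,260))):
    V=cloud(nme,np.load(nme+"0.npy")); u0,u1,v0,v1=box; Q=V[v0:v1,u0:u1].reshape(-1,3)
    q=Q[(Q[:,2]>45)&(Q[:,2]<185)][:,:2]
    s=least_squares(lambda p:np.hypot(*(q-p).T)-35,np.median(q,0),loss="soft_l1",f_scale=2).x; print("bottle",nme,s,len(q),"along",s@a,"lat",s@yd-cl)
gm=W[poly([(340,60),(610,60),(610,200),(340,200)])&(z>18)]
E
python3 fit.py
```

```text
f [601.019   90.4148] [ 0.21331748 -0.97698295] -77.68316 311 29.720513217803045
n [513.35815  77.48217] [ 0.19157407 -0.98147815] -78.95534 333 29.857748686273
g [690.9465  -78.36198] [ 0.36099282 -0.9325686 ] -68.83881 232 29.151736745666312
sx [-0.20245826  0.97929096] sy [-0.97929096 -0.20245826] sep 88.463776
hinge [ 6.61311421e+02 -4.73653356e-01  3.24934697e+01]
stop front [514.74126147 103.23383051] [582.34516402 115.47058602] back end [486.36573565 163.53596777] [584.75616111 182.93765145] flare tips [510.57554723 -31.40622659] [638.49939871  -5.08203836]
hinge [ 6.613e+02 -5.000e-01] along -134.4 lat -84.9
stopf1 [514.8 104.4] along -2.0 lat 37.4
stopf2 [582.4 116.7] along -3.6 lat -31.3
backR [486.4 164.7] along 62.8 lat 53.0
backF [584.8 184.2] along 61.9 lat -47.3
flN [516.7 -32.1] along -136.1 lat 63.2
flF [637.2  -7.5] along -136.4 lat -59.8
kinkN [532.5   4.4] along -103.5 lat 40.3
kinkF [613.6  21.6] along -103.1 lat -42.6
tip [ 712.3 -144.3] along -285.5 lat -105.7
pinTip [550.6 100.9] along -12.7 lat 3.0
bottle top [486.82285833 -71.25280303] 349 along -168.33853605815025 lat 100.33036735606726
bottle scene [581.33287917 -48.68196649] 1797 along -165.3694544200017 lat 3.2079057588864544
```

```bash
cat > fit2.py <<'E'
from h import *
from scipy.optimize import least_squares
from scipy.spatial.transform import Rotation as R
W=cloud("top",np.load("top0.npy")); z=W[...,2]
# top-face points only: use edge-free z window, match measured cheek-top points by center-lines
def uv(pts):return [(220+a/4,140+b/4) for a,b in pts]
def S(p,q): c,s=np.cos(p[2]),np.sin(p[2]);return np.array([p[0]+c*q[0]-s*q[1],p[1]+s*q[0]+c*q[1]])
# observed crops px of features: (stall xy, z, crop px); y nan unknown handled w/ only solid ones
# outer/inner top edges of cheeks as lines: residual = stall y
obs=[(-51,30,(125,283)),(-51,30,(250,250)),(39,30,(215,402)),(39,30,(340,372)),(51,30,(220,423)),(51,30,(120,443))]
pts=[((-20,-85),34,(359,160))]
P=lambda c,zz: ray("top",220+c[0]/4,140+c[1]/4,zz)[:2]
def inv(p,w): c,s=np.cos(p[2]),np.sin(p[2]);d=w-p[:2];return np.array([c*d[0]+s*d[1],-s*d[0]+c*d[1]])
# depth points on cheek strips: symmetric -> use distance outside band
def poly(pl):
    m=np.zeros((480,640),np.uint8); cv2.fillPoly(m,[np.int32(uv(pl))],1); return m>0
mf=poly([(100,255),(315,215),(325,265),(100,310)])&(z>27)&(z<34)
mn=poly([(105,395),(345,360),(350,405),(105,450)])&(z>27)&(z<34)
F=W[mf][:,:2];N=W[mn][:,:2]
def res(p):
    out=[]
    for Q,y0 in((F,-45),(N,45)):
        c,s=np.cos(p[2]),np.sin(p[2]);d=Q-p[:2];y=-s*d[:,0]+c*d[:,1]-y0
        out+=list(np.sign(y)*np.maximum(abs(y)-5.5,0)+.05*y)
    for q,zz,c in pts: out+=list((inv(p,P(c,zz))-q)*3)
    return out
s=least_squares(res,[580,-10,np.pi/2+.2],loss="soft_l1"); p=s.x; print("stall",p,"cost",s.cost)
np.save("stall.npy",p)
for nm,c,zz in[("stopN",(188,400),36),("stopF",(168,290),36),("backR",(88,450),30),("backF",(58,290),30),("flN",(416,395),30),("flF",(372,202),30),("tip",(590,82),30),("pinTip",(196,345),24),("tape",(402,555),12)]: print(nm,inv(p,P(c,zz)).round(1),P(c,zz).round(1))
G=W[poly([(385,130),(600,65),(600,105),(385,180)])&(z>26)][:,:2]; g=np.median(G,0)
gi=inv(p,g)-(-20,-85); print("gate angle",np.arctan2(-gi[0],gi[1]))
for nme,box in(("top",(325,415,180,260)),("scene",(250,310,140,260))):
    V=cloud(nme,np.load(nme+"0.npy")); u0,u1,v0,v1=box; Q=V[v0:v1,u0:u1].reshape(-1,3)
    q=Q[(Q[:,2]>60)&(Q[:,2]<185)][:,:2]
    b=least_squares(lambda p:np.hypot(*(q-p).T)-35,[581,-49],loss="soft_l1",f_scale=2).x; print("bottle",nme,b,len(q),inv(p,b))
# overlay
for nme,o,k in(("top",(220,140),4),("scene",(190,120),3)):
    im=cv2.imread(f"pics/{nme}0.png")[o[1]:o[1]+(150 if k==4 else 200),o[0]:o[0]+(200 if k==4 else 210)]; im=cv2.resize(im,None,fx=k,fy=k)
    def L(a,col,zz,cl=False):
        q=[ (np.array(proj(nme,[*S(p,t),zz]))-o)*k for t in a]; cv2.polylines(im,[np.int32(q)],cl,col,1)
    for sg in(1,-1): L([(10,39*sg),(165,39*sg),(165,51*sg),(10,51*sg)],(0,255,0),30,True)
    L([(-20,-85),(-20,70)],(0,0,255),30);L([(-20,55),(10,39)],(255,255,0),30);L([(-20,-55),(10,-39)],(255,255,0),30)
    t=np.linspace(0,6.3,40)
    bb=inv(p,b);L([(bb[0]+35*np.cos(i),bb[1]+35*np.sin(i)) for i in t],(0,255,255),0);L([(bb[0]+35*np.cos(i),bb[1]+35*np.sin(i)) for i in t],(0,255,255),190)
    cv2.imwrite(f"pics/ov_{nme}.png",im)
Rm=R.from_euler("xyz",r.sense()["tcp_rot"],degrees=True).as_matrix();print(Rm.round(3))
E
python3 fit2.py
```

```text
stall [574.90033456   1.9066736    1.77932536] cost 242.90495212797686
stopN [112.8  37.6] [514.8 104.4]
stopF [110.7 -31.1] [582.4 116.7]
backR [177.6  52.9] [486.4 164.7]
backF [176.3 -47.4] [584.8 184.2]
flN [-21.2  64. ] [516.7 -32.1]
flF [-22.1 -59. ] [637.2  -7.5]
tip [-171.4 -104.2] [ 712.3 -144.3]
pinTip [101.8   3.3] [550.6 100.9]
tape [  8.  154.5] [422.1 -22.2]
gate angle 1.7290445953809999
bottle top [544.30877068 -96.70663545] 318 [-90.14390197  50.34387192]
bottle scene [581.35120309 -48.81534318] 1624 [-50.95866546   4.18940395]
[[-0.     0.939  0.344]
 [ 0.002  0.344 -0.939]
 [-1.     0.    -0.002]]
```

```bash
sleep 1
```

```text
(no output)
```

View pics/ov_top.png

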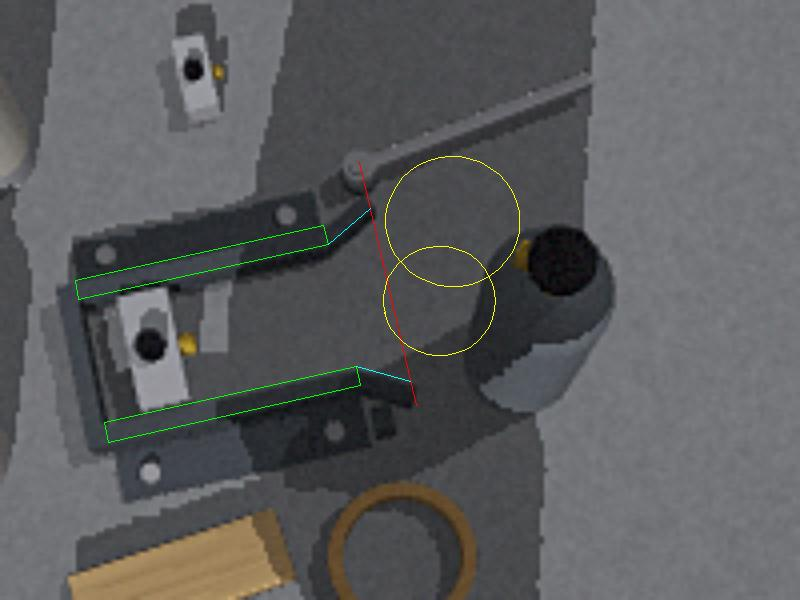

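View pics/ov_scene.png

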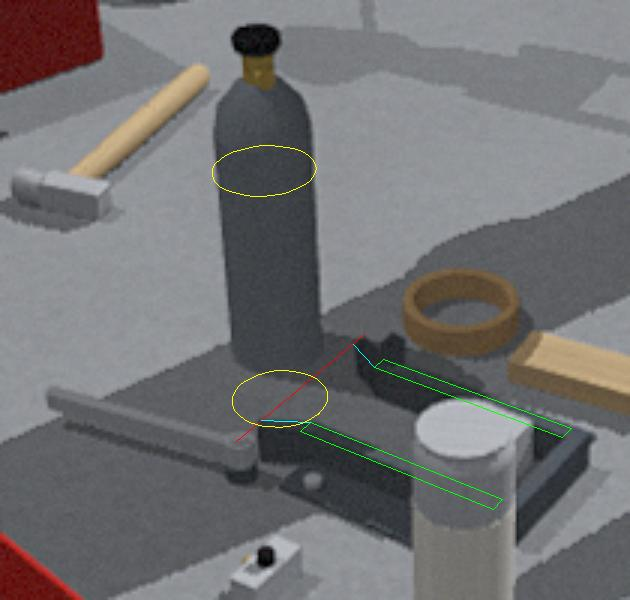

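```bash
sed -i 's/\[581,-49\],loss/[540,-100],loss/' fit2.py; sed -i 's/pts=\[((-20,-85),34,(359,160))\]/pts=[((-20,-85),34,(359,160)),((177,51),30,(88,450)),((177,-51),30,(58,290))]/' fit2.py; python3 fit2.py
```

```text
stall [575.03171429   1.75074001   1.78157425] cost 259.55163683502377
stopN [113.   37.5] [514.8 104.4]
stopF [110.9 -31.2] [582.4 116.7]
backR [177.9  52.6] [486.4 164.7]
backF [176.3 -47.7] [584.8 184.2]
flN [-20.9  64.2] [516.7 -32.1]
flF [-22.1 -58.8] [637.2  -7.5]
tip [-171.5 -103.7] [ 712.3 -144.3]
pinTip [102.    3.2] [550.6 100.9]
tape [  8.5 154.6] [422.1 -22.2]
gate angle 1.725046060748924
bottle top [544.30877068 -96.70663545] 318 [-89.85048647  50.64231559]
bottle scene [542.43780543 -96.64043581] 1624 [-89.39430731  52.45802316]
[[-0.     0.939  0.344]
 [ 0.002  0.344 -0.939]
 [-1.     0.    -0.002]]
```

View pics/ov_top.png

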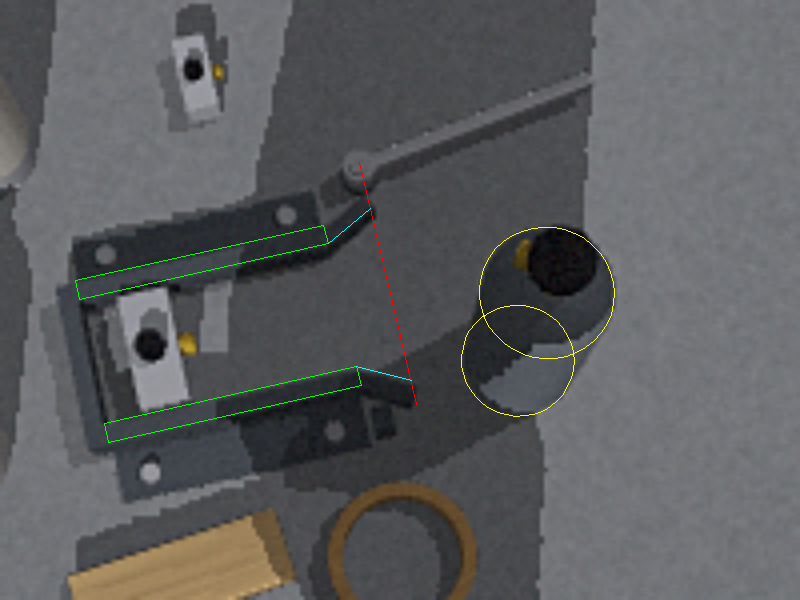

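View pics/ov_scene.png

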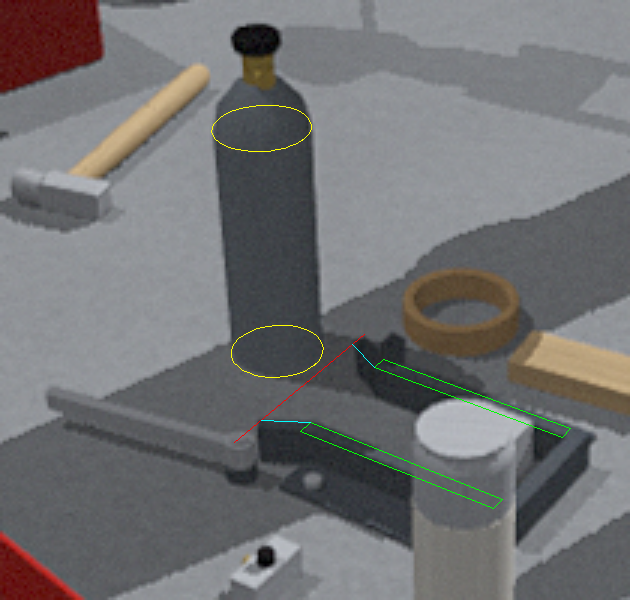

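```bash
cat >> h.py <<'E'
from scipy.spatial.transform import Rotation as R
ST=np.array([573.1,1.3,1.7816])
def S2W(x,y): c,s=np.cos(ST[2]),np.sin(ST[2]);return np.array([ST[0]+c*x-s*y,ST[1]+s*x+c*y])
def W2S(w): c,s=np.cos(ST[2]),np.sin(ST[2]);d=np.asarray(w)[:2]-ST[:2];return np.array([c*d[0]+s*d[1],-s*d[0]+c*d[1]])
def goalR(psi,th):
    p,t=np.radians(psi),np.radians(th); x=np.array([np.cos(p)*np.cos(t),np.sin(p)*np.cos(t),-np.sin(t)]); z=np.array([np.sin(p),-np.cos(p),0]); return np.stack([x,np.cross(z,x),z],1)
def rel(pos,psi,th):
    s=r.sense(); A=R.from_euler("xyz",s["tcp_rot"],degrees=True); 
    d=A.inv().apply(np.array(pos)-s["tool_pos"])/10; w=(A.inv()*R.from_matrix(goalR(psi,th))).as_rotvec(degrees=True)
    print("shift cm",d.round(2),"turn",w.round(1)); return d,w
def st():
    s=r.sense(); A=R.from_euler("xyz",s["tcp_rot"],degrees=True).as_matrix(); print("t",round(s["time"],2),"pos",s["tool_pos"].round(1),"stall",W2S(s["tool_pos"]).round(1),"psi",np.degrees(np.arctan2(A[1,0],A[0,0])).round(1),"th",np.degrees(np.arcsin(-A[2,0])).round(1),"F",s["ft_force"].round(1),"gap",round(s["finger_gap"],1),"q",s["joint_pos"].round(0))
E
python3 - <<'E'
from h import *
st(); h=np.array([np.cos(np.radians(66.6)),np.sin(np.radians(66.6))]); g=np.array([543.4,-96.7])-h*90; print(g)
rel([*g,130],66.6,50)
E
```

```text
t 0.1 pos [ 206.1 -563.   230.3] stall [-475.   476.9] psi 105.3 th 89.9 F [-0.7 -0.   0.5] gap 85.2 q [-75.   8.  85.  -0.  87.  -5.]
[ 507.65668984 -179.29791631]
shift cm [ 10.08  41.5  -25.65] turn [-44.6  16.1  37.7]
```

Call:
servo_tool:
  commands:
    - [[165, 5, 20, -12.8, -22.3, 8, 18.9], [165, 10, 41.5, -25.6, -44.6, 16.1, 37.7], [165, 10, 41.5, -25.6, -44.6, 16.1, 37.7], [165, 10, 41.5, -25.6, -44.6, 16.1, 37.7], [165, 10, 41.5, -25.6, -44.6, 16.1, 37.7], [165, 10, 41.5, -25.6, -44.6, 16.1, 37.7], [165, 10, 41.5, -25.6, -44.6, 16.1, 37.7], [165, 10, 41.5, -25.6, -44.6, 16.1, 37.7]]

```text
time: 0.9
tool_pos: [448.5, -254.0, 148.0]
tcp_rot: [90.1, 49.8, 66.8]
ft_force: [0.4, -0.2, -1.3]
finger_gap: 30.1
```

```bash
python3 - <<'E'
from h import *
st(); h=np.array([np.cos(np.radians(66.6)),np.sin(np.radians(66.6))]); g=np.array([543.4,-96.7])-h*90
rel([*g,130],66.6,50)
E
```

```text
t 0.9 pos [ 448.5 -254.   148. ] stall [-223.6  175.3] psi 66.8 th 49.8 F [ 0.4 -0.2 -1.3] gap 30.1 q [-58.  14.  96.  32.  95. -39.]
shift cm [7.32 5.87 2.48] turn [ 0.  -0.1 -0.2]
```

```bash
python3 - <<'E'
from h import *
h=np.array([np.cos(np.radians(66.6)),np.sin(np.radians(66.6))]); g=np.array([543.4,-96.7])-h*75
d,_=rel([*g,60],66.6,50);d,_=rel([*g,16],66.6,50)
E
```

```text
shift cm [13.63  2.49  2.49] turn [ 0.  -0.1 -0.2]
shift cm [16.99 -0.35  2.5 ] turn [ 0.  -0.1 -0.2]
```

Call:
servo_tool:
  commands:
    - [[165, 7, 4.5, 2.5, 0, 0, 0], [165, 11.5, 3.5, 2.5, 0, 0, 0], [165, 14, 2, 2.5, 0, 0, 0], [165, 15.7, 0.6, 2.5, 0, 0, 0], [165, 16.8, -0.2, 2.5, 0, 0, 0], [165, 17, -0.35, 2.5, 0, 0, 0], [165, 17, -0.35, 2.5, 0, 0, 0]]

```text
time: 1.6
tool_pos: [514.1, -168.8, 18.8]
tcp_rot: [89.8, 50.1, 66.4]
ft_force: [0.1, -0.6, 1.0]
finger_gap: 30.0
```

```bash
python3 - <<'E'
from h import *
st()
for n in("scene","top"):
    p,d=r.snapshot(n); np.save(n+"1.npy",d)
    c=p[120:300,180:420] if n=="scene" else p[140:340,300:500]; cv2.imwrite(f"pics/{n}1.png",cv2.resize(c[:,:,::-1],None,fx=3,fy=3))
h=np.array([np.cos(np.radians(66.6)),np.sin(np.radians(66.6))]); g=np.array([543.4,-96.7])-h*45
rel([*g,16],66.6,50)
E
```

```text
t 1.6 pos [ 514.1 -168.8   18.8] stall [-154.    93.2] psi 66.4 th 50.1 F [ 0.1 -0.6  1. ] gap 30.0 q [-48.  23. 101.  37.  78. -39.]
shift cm [ 2.42  2.3  -0.27] turn [0.1 0.2 0.1]
```

View pics/scene1.png

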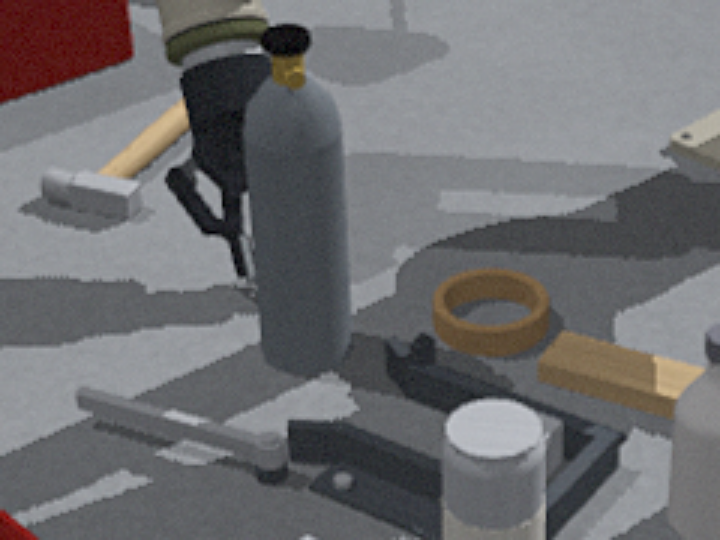

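View pics/top1.png

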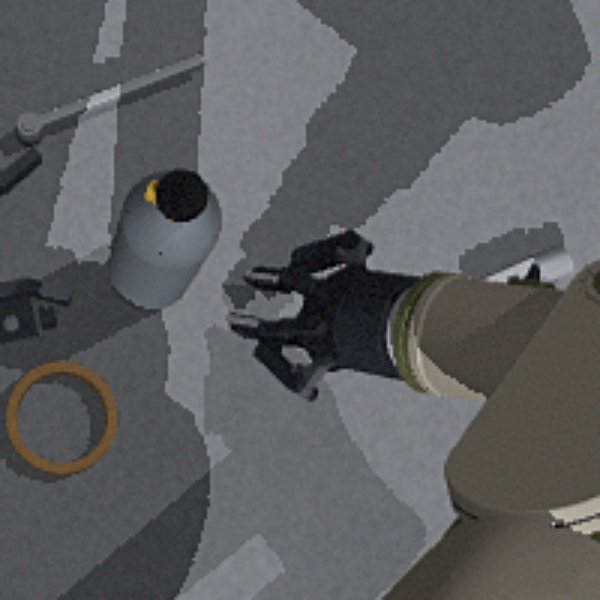

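```bash
python3 - <<'E'
from h import *
b=np.array([543.4,-96.7]); t=S2W(-36,0); print(t,W2S(b)); v=t-b; psi=np.degrees(np.arctan2(v[1],v[0])); D=np.hypot(*v); h=v/D; print(psi,D)
for k in(50,36,36-D): rel([*(b-h*k),17],psi,50)
E
```

```text
[580.63285059 -33.90307035] [-89.61597866  49.54862631]
59.33592631410504 73.00506514284444
shift cm [ 2.05  2.01 -0.9 ] turn [ 5.7 -4.4  0.1]
shift cm [ 2.94  3.08 -0.72] turn [ 5.7 -4.4  0.1]
shift cm [7.58 8.64 0.19] turn [ 5.7 -4.4  0.1]
```

Call:
servo_tool:
  commands:
    - [[165, 1, 1, -0.9, 5.7, -4.4, 0], [165, 2, 2, -0.9, 5.7, -4.4, 0], [165, 2.2, 2.2, -0.87, 5.7, -4.4, 0], [165, 2.4, 2.4, -0.83, 5.7, -4.4, 0], [165, 2.6, 2.65, -0.8, 5.7, -4.4, 0], [165, 2.75, 2.85, -0.76, 5.7, -4.4, 0], [165, 2.95, 3.1, -0.72, 5.7, -4.4, 0]]

```text
time: 2.4
tool_pos: [525.1, -126.8, 15.9]
tcp_rot: [90.1, 50.1, 59.5]
ft_force: [-1.8, -3.4, 1.6]
finger_gap: 30.2
```

```bash
python3 - <<'E'
from h import *
st()
b=np.array([543.4,-96.7]); t=S2W(-36,0); v=t-b; psi=np.degrees(np.arctan2(v[1],v[0])); D=np.hypot(*v); h=v/D; 
for k in(36,36-20,36-D/2): rel([*(b-h*k),17],psi,50)
E
```

```text
t 2.4 pos [ 525.1 -126.8   15.9] stall [-115.3   73.8] psi 59.5 th 50.1 F [-1.8 -3.4  1.6] gap 30.2 q [-45.  17. 109.  41.  71. -34.]
shift cm [-0.13  0.02  0.04] turn [-0.  -0.1  0.1]
shift cm [1.15 1.55 0.04] turn [-0.  -0.1  0.1]
shift cm [2.21 2.82 0.04] turn [-0.  -0.1  0.1]
```

Call:
servo_tool:
  commands:
    - [[165, 0.1, 0.3, 0, 0, 0, 0], [165, 0.3, 0.6, 0, 0, 0, 0], [165, 0.55, 0.9, 0, 0, 0, 0], [165, 0.8, 1.2, 0, 0, 0, 0], [165, 1.05, 1.5, 0, 0, 0, 0], [165, 1.3, 1.8, 0, 0, 0, 0], [165, 1.55, 2.1, 0, 0, 0, 0], [165, 1.8, 2.35, 0, 0, 0, 0]]

```text
time: 3.2
tool_pos: [539.5, -100.1, 16.8]
tcp_rot: [90.3, 50.1, 59.6]
ft_force: [-0.4, -2.3, -0.9]
finger_gap: 30.2
```

```bash
cat >>h.py <<'E'
def bottle(n,init):
    p,d=r.snapshot(n);V=cloud(n,d); 
    c=V.reshape(-1,3); q=c[(c[:,2]>110)&(c[:,2]<185)&(np.hypot(c[:,0]-init[0],c[:,1]-init[1])<42)][:,:2]
    b=least_squares(lambda p:np.hypot(*(q-p).T)-35,init,loss="soft_l1",f_scale=2).x
    top=c[(c[:,2]>245)&(c[:,2]<275)&(np.hypot(c[:,0]-b[0],c[:,1]-b[1])<40)]
    print(n,"bottle",b.round(1),"stall",W2S(b).round(1),len(q),"wheel",np.median(top,0).round(1) if len(top) else None); return p,b
from scipy.optimize import least_squares
E
python3 - <<'E'
from h import *
st()
e=r.sense()["tool_pos"]; h=np.array([np.cos(np.radians(59.5)),np.sin(np.radians(59.5))])
p,b=bottle("scene",e[:2]+h*38)
t=S2W(-36,0); v=t-b; psi=np.degrees(np.arctan2(v[1],v[0])); D=np.hypot(*v); print(psi,D)
rel([*(e[:2]+v),17],59.5,50)
E
```

```text
t 3.2 pos [ 539.5 -100.1   16.8] stall [-92.1  54.1] psi 59.6 th 50.1 F [-0.4 -2.3 -0.9] gap 30.2 q [-41.  16. 110.  42.  69. -32.]
scene bottle [556.9 -67.5] stall [-63.9  30.3] 1033 wheel [563.1 -60.3 261.2]
54.73800930908899 41.14109272021664
shift cm [2.59 3.13 0.34] turn [-0.2 -0.1  0.1]
```

Call:
servo_tool:
  commands:
    - [[165, 0.3, 0.4, 0.04, 0, 0, 0], [165, 0.65, 0.8, 0.08, 0, 0, 0], [165, 1, 1.2, 0.13, 0, 0, 0], [165, 1.3, 1.6, 0.17, 0, 0, 0], [165, 1.65, 2, 0.21, 0, 0, 0], [165, 2, 2.4, 0.26, 0, 0, 0], [165, 2.3, 2.8, 0.3, 0, 0, 0], [165, 2.6, 3.1, 0.34, 0, 0, 0]]

```text
time: 4.05
tool_pos: [563.1, -66.9, 16.8]
tcp_rot: [90.3, 50.1, 59.6]
ft_force: [-2.1, -3.2, 1.0]
finger_gap: 30.3
```

```bash
python3 - <<'E'
from h import *
st()
e=r.sense()["tool_pos"]; h=np.array([np.cos(np.radians(59.5)),np.sin(np.radians(59.5))])
p,b=bottle("scene",e[:2]+h*38)
t=S2W(-36,0); v=t-b; psi=np.degrees(np.arctan2(v[1],v[0])); D=np.hypot(*v); print(psi,D)
cv2.imwrite("pics/s2.png",cv2.resize(p[120:300,180:420,::-1],None,fx=3,fy=3))
E
```

```text
t 4.05 pos [563.1 -66.9  16.8] stall [-64.6  24. ] psi 59.6 th 50.1 F [-2.1 -3.2  1. ] gap 30.3 q [-37.  17. 109.  44.  67. -29.]
scene bottle [580.4 -34.3] stall [-36.4   0.3] 1072 wheel [586.4 -26.9 261.6]
65.30995787437814 0.4843424682314865
```

View pics/s2.png

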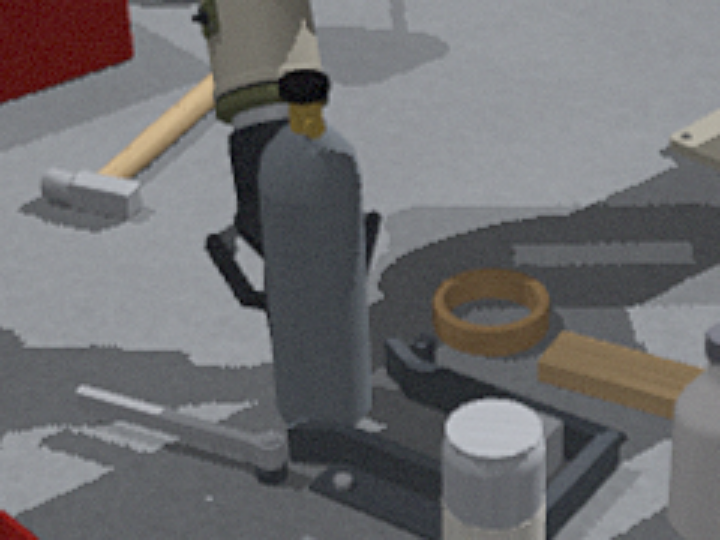

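```bash
python3 - <<'E'
from h import *
e=r.sense()["tool_pos"]; h=np.array([np.cos(np.radians(59.5)),np.sin(np.radians(59.5))])
rel([*(e[:2]-h*50),22],59.5,50)
b=np.array([580.4,-34.3]); h=np.array([np.cos(ST[2]),np.sin(ST[2])]);psi=np.degrees(ST[2])
for k in(75,45): rel([*(b-h*k),17],psi,50)
E
```

```text
shift cm [-3.6 -3.5  0. ] turn [-0.2 -0.1  0.1]
shift cm [-1.23 -1.42  4.91] turn [-32.8  27.3  -0. ]
shift cm [0.2  0.27 2.88] turn [-32.8  27.3  -0. ]
```

Call:
servo_tool:
  commands:
    - [[165, -2.5, -2.5, 0, 0, 0, 0], [165, -3.6, -3.6, 1, 0, 0, 0], [165, -3, -3.2, 3, -7, 5.8, 0], [165, -2.2, -2.4, 4, -13, 10.8, 0], [165, -1.8, -2, 4.6, -19, 15.8, 0], [165, -1.5, -1.7, 4.9, -25, 20.8, 0], [165, -1.3, -1.5, 4.9, -31, 25.8, 0], [165, -1.2, -1.4, 4.9, -32.8, 27.3, 0]]

```text
time: 4.9
tool_pos: [596.9, -107.3, 16.7]
tcp_rot: [90.0, 50.0, 102.4]
ft_force: [0.3, 0.5, 0.1]
finger_gap: 30.0
```

```bash
python3 - <<'E'
from h import *
st()
p,b=bottle("scene",[580.4,-34.3])
h=np.array([np.cos(ST[2]),np.sin(ST[2])]);psi=np.degrees(ST[2])
for k in(50,40,36): rel([*(b-h*k),16.5],psi,50)
E
```

```text
t 4.9 pos [ 596.9 -107.3   16.7] stall [-111.1   -0.5] psi 102.4 th 50.0 F [0.3 0.5 0.1] gap 30.0 q [-31.  43.  72.  28.  94. -49.]
scene bottle [580.7 -33.9] stall [-36.   -0.1] 1073 wheel [586.4 -26.4 261.5]
shift cm [ 1.6   1.89 -0.03] turn [ 0.2 -0.2 -0. ]
shift cm [ 2.24  2.66 -0.03] turn [ 0.2 -0.2 -0. ]
shift cm [ 2.5   2.96 -0.02] turn [ 0.2 -0.2 -0. ]
```

Call:
servo_tool:
  commands:
    - [[165, 1.2, 1.4, 0, 0, 0, 0], [165, 1.9, 2.27, 0, 0, 0, 0], [165, 2.25, 2.7, 0, 0, 0, 0], [165, 2.5, 2.98, 0, 0, 0, 0], [165, 2.75, 3.28, 0, 0, 0, 0], [165, 3.05, 3.63, 0, 0, 0, 0], [165, 3.35, 3.99, 0, 0, 0, 0], [165, 3.65, 4.35, 0, 0, 0, 0]]

```text
time: 5.75
tool_pos: [583.8, -52.6, 16.9]
tcp_rot: [90.1, 50.0, 102.1]
ft_force: [1.4, -3.0, -1.2]
finger_gap: 29.7
```

```bash
python3 - <<'E'
from h import *
st(); e=r.sense()["tool_pos"]
h=np.array([np.cos(ST[2]),np.sin(ST[2])])
p,b=bottle("scene",e[:2]+h*37);bottle("top",e[:2]+h*37)
rel([*(S2W(W2S(e)[0]+40,0)),16.5],102.1,50)
E
```

```text
t 5.75 pos [583.8 -52.6  16.9] stall [-54.9   0.8] psi 102.1 th 50.0 F [ 1.4 -3.  -1.2] gap 29.7 q [-28.  38.  79.  29.  91. -47.]
scene bottle [574.5 -15.7] stall [-16.9   2.2] 1091 wheel [580.   -8.2 261.7]
top bottle [576.4 -14.6] stall [-16.3   0.1] 216 wheel [575.  -14.3 261.2]
shift cm [2.56 2.99 0.09] turn [-0.  -0.1 -0. ]
```

Call:
servo_tool:
  commands:
    - [[165, 0.3, 0.37, 0.02, 0, 0, 0], [165, 0.64, 0.75, 0.03, 0, 0, 0], [165, 0.96, 1.12, 0.04, 0, 0, 0], [165, 1.28, 1.5, 0.05, 0, 0, 0], [165, 1.6, 1.87, 0.06, 0, 0, 0], [165, 1.92, 2.24, 0.07, 0, 0, 0], [165, 2.24, 2.62, 0.08, 0, 0, 0], [165, 2.56, 2.99, 0.09, 0, 0, 0]]

```text
time: 6.65
tool_pos: [576.5, -13.6, 16.6]
tcp_rot: [90.0, 50.0, 102.1]
ft_force: [0.8, -4.6, 1.6]
finger_gap: 29.9
```

```bash
python3 - <<'E'
from h import *
st(); e=r.sense()["tool_pos"]
h=np.array([np.cos(ST[2]),np.sin(ST[2])])
p,b=bottle("scene",e[:2]+h*37);p,b=bottle("top",e[:2]+h*37)
cv2.imwrite("pics/t3.png",cv2.resize(p[140:290,220:420,::-1],None,fx=4,fy=4))
rel([*(S2W(W2S(e)[0]+30,0)),16.5],102.1,50)
E
```

```text
t 6.65 pos [576.5 -13.6  16.6] stall [-15.3  -0.2] psi 102.1 th 50.0 F [ 0.8 -4.6  1.6] gap 29.9 q [-26.  36.  83.  31.  88. -46.]
scene bottle [567.2  23.3] stall [22.7  1.1] 1124 wheel [573.5  30.1 261.4]
top bottle [569.1  24.1] stall [23.2 -0.9] 214 wheel [567.9  24.3 261.3]
shift cm [ 1.89  2.25 -0.  ] turn [-0.  -0.1 -0. ]
```

View pics/t3.png

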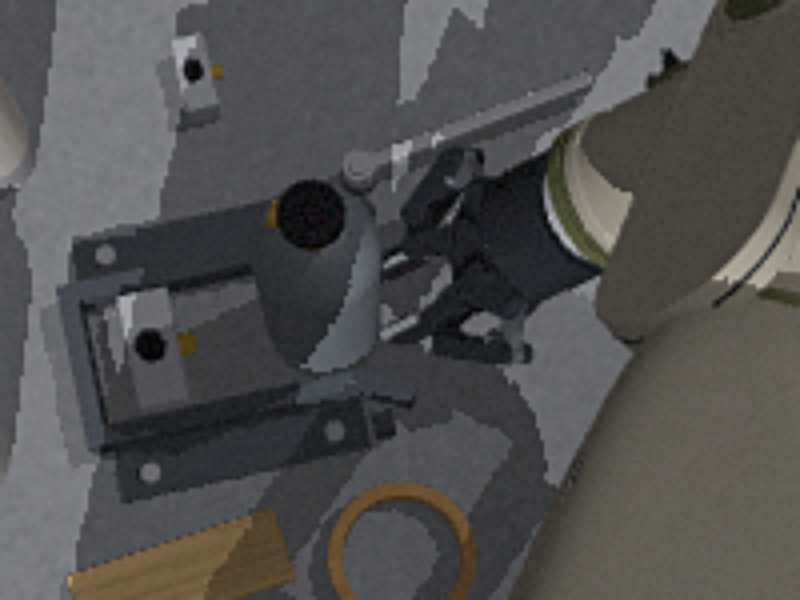

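Call:
servo_tool:
  commands:
    - [[165, 0.24, 0.28, 0, 0, 0, 0], [165, 0.5, 0.6, 0, 0, 0, 0], [165, 0.76, 0.9, 0, 0, 0, 0], [165, 1.0, 1.2, 0, 0, 0, 0], [165, 1.26, 1.5, 0, 0, 0, 0], [165, 1.52, 1.8, 0, 0, 0, 0], [165, 1.76, 2.1, 0, 0, 0, 0], [165, 1.92, 2.28, 0, 0, 0, 0]]

```text
time: 7.55
tool_pos: [570.1, 15.7, 16.4]
tcp_rot: [90.1, 50.0, 102.2]
ft_force: [0.3, -4.2, 0.7]
finger_gap: 30.5
```

```bash
python3 - <<'E'
from h import *
st(); e=r.sense()["tool_pos"]
h=np.array([np.cos(ST[2]),np.sin(ST[2])])
p,b=bottle("scene",e[:2]+h*37);p,b=bottle("top",e[:2]+h*37)
rel([*(S2W(W2S(e)[0]+16,0)),16.5],102.1,50)
E
```

```text
t 7.55 pos [570.1  15.7  16.4] stall [14.7 -0. ] psi 102.2 th 50.0 F [ 0.3 -4.2  0.7] gap 30.5 q [-24.  34.  86.  32.  87. -45.]
scene bottle [560.7  52.3] stall [52.5  1.5] 1149 wheel [566.8  59.3 261.4]
top bottle [562.9  52.9] stall [52.6 -0.8] 211 wheel [561.6  53.1 261.1]
shift cm [1.01 1.22 0.  ] turn [-0. -0. -0.]
```

Call:
servo_tool:
  commands:
    - [[165, 0.13, 0.15, 0, 0, 0, 0], [165, 0.26, 0.31, 0, 0, 0, 0], [165, 0.39, 0.46, 0, 0, 0, 0], [165, 0.52, 0.62, 0, 0, 0, 0], [165, 0.65, 0.77, 0, 0, 0, 0], [165, 0.77, 0.92, 0, 0, 0, 0], [165, 0.9, 1.07, 0, 0, 0, 0], [165, 1.02, 1.22, 0, 0, 0, 0]]

```text
time: 8.45
tool_pos: [566.8, 30.9, 16.4]
tcp_rot: [90.1, 50.0, 102.1]
ft_force: [0.4, -4.7, 1.1]
finger_gap: 30.2
```

Call:
servo_tool:
  commands:
    - [[165, 0.06, 0.08, 0, 0, 0, 0], [165, 0.13, 0.15, 0, 0, 0, 0], [165, 0.19, 0.23, 0, 0, 0, 0]]

```text
time: 8.75
tool_pos: [566.3, 33.7, 16.4]
tcp_rot: [90.1, 50.0, 102.1]
ft_force: [1.2, -2.9, 0.6]
finger_gap: 29.9
```

```bash
python3 - <<'E'
from h import *
st(); e=r.sense()["tool_pos"]
h=np.array([np.cos(ST[2]),np.sin(ST[2])])
p,b=bottle("scene",e[:2]+h*37);p,b=bottle("top",e[:2]+h*37)
cv2.imwrite("pics/t4.png",cv2.resize(p[180:270,220:340,::-1],None,fx=6,fy=6))
E
```

```text
t 8.75 pos [566.3  33.7  16.4] stall [33.1 -0.1] psi 102.1 th 50.0 F [ 1.2 -2.9  0.6] gap 29.9 q [-22.  32.  88.  32.  86. -44.]
scene bottle [557.2  70.4] stall [70.9  1.1] 1160 wheel [563.4  76.9 261.4]
top bottle [559.1  70.8] stall [70.9 -0.9] 212 wheel [557.1  70.4 261.4]
```

View pics/t4.png

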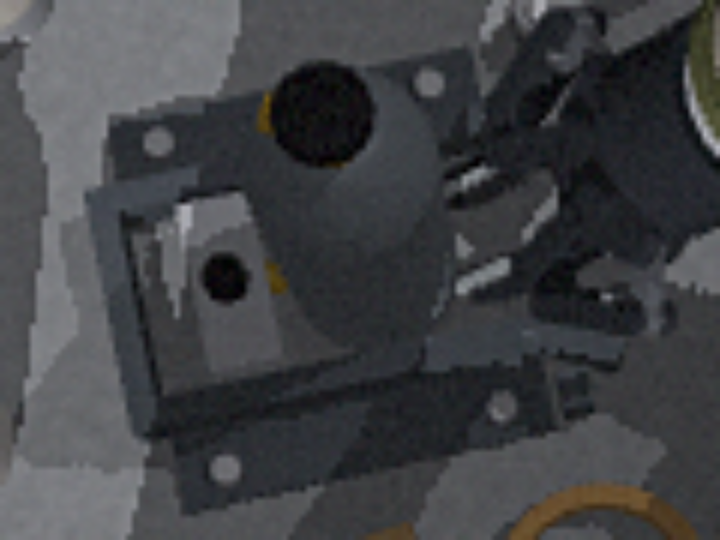

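The pin still shows as a sliver at (277,278), and there's a gap of about 5 mm to the stop. I'll creep forward from here.

Call:
servo_tool:
  commands:
    - [[165, 0.06, 0.08, 0, 0, 0, 0], [165, 0.13, 0.15, 0, 0, 0, 0], [165, 0.19, 0.23, 0, 0, 0, 0]]

```text
time: 9.15
tool_pos: [565.6, 36.6, 16.4]
tcp_rot: [90.1, 50.0, 102.1]
ft_force: [1.1, -4.5, 2.1]
finger_gap: 30.6
```

Call:
servo_tool:
  commands:
    - [[165, 0.06, 0.08, 0, 0, 0, 0], [165, 0.1, 0.12, 0, 0, 0, 0]]

```text
time: 9.35
tool_pos: [565.2, 38.2, 16.4]
tcp_rot: [90.1, 50.0, 102.1]
ft_force: [0.3, -4.4, 1.1]
finger_gap: 30.2
```

Call:
servo_tool:
  commands:
    - [[165, 0.05, 0.06, 0, 0, 0, 0]]

```text
time: 9.45
tool_pos: [565.1, 38.9, 16.4]
tcp_rot: [90.1, 50.0, 102.1]
ft_force: [1.1, -4.5, 0.8]
finger_gap: 30.3
```

Call:
servo_tool:
  commands:
    - [[165, 0.04, 0.05, 0, 0, 0, 0]]

```text
time: 9.55
tool_pos: [564.9, 39.6, 16.4]
tcp_rot: [90.1, 50.0, 102.1]
ft_force: [1.8, -3.7, 0.7]
finger_gap: 30.1
```

Call:
servo_tool:
  commands:
    - [[165, 0.04, 0.05, 0, 0, 0, 0]]

```text
time: 9.65
tool_pos: [564.8, 40.2, 16.4]
tcp_rot: [90.1, 50.0, 102.1]
ft_force: [0.3, -3.7, 1.2]
finger_gap: 30.0
```

Call:
servo_tool:
  commands:
    - [[165, 0.04, 0.05, 0, 0, 0, 0]]

```text
time: 9.75
tool_pos: [564.7, 40.7, 16.4]
tcp_rot: [90.1, 50.0, 102.1]
ft_force: [0.6, -6.0, 1.1]
finger_gap: 30.5
```

Call:
servo_tool:
  commands:
    - [[165, 0.03, 0.035, 0, 0, 0, 0]]

```text
time: 9.85
tool_pos: [564.8, 40.8, 16.4]
tcp_rot: [90.1, 50.0, 102.1]
ft_force: [-0.0, -7.7, 1.4]
finger_gap: 30.4
```

Call:
servo_tool:
  commands:
    - [[165, 0.03, 0.035, 0, 0, 0, 0]]

```text
time: 9.95
tool_pos: [564.8, 41.0, 16.4]
tcp_rot: [90.0, 50.1, 102.1]
ft_force: [1.1, -9.7, 1.5]
finger_gap: 30.3
```

Call:
servo_tool:
  commands:
    - [[165, 0.03, 0.035, 0, 0, 0, 0]]

```text
time: 10.05
tool_pos: [564.8, 41.0, 16.4]
tcp_rot: [90.0, 50.1, 102.1]
ft_force: [0.7, -10.8, 2.9]
finger_gap: 30.1
```

```bash
python3 - <<'E'
from h import *
st(); e=r.sense()["tool_pos"]
h=np.array([np.cos(ST[2]),np.sin(ST[2])])
p,b=bottle("scene",e[:2]+h*37);p2=p;p,b=bottle("top",e[:2]+h*37)
a=cv2.resize(p[180:270,220:340,::-1],None,fx=6,fy=6);cv2.imwrite("pics/t5.png",a)
cv2.imwrite("pics/s5.png",cv2.resize(p2[200:300,240:400,::-1],None,fx=5,fy=5))
E
```

```text
t 10.05 pos [564.8  41.   16.4] stall [40.6 -0.2] psi 102.1 th 50.1 F [  0.7 -10.8   2.9] gap 30.1 q [-22.  32.  89.  32.  85. -44.]
scene bottle [555.6  77.3] stall [78.   1.2] 1163 wheel [562.4  84.  261.8]
top bottle [557.7  77.5] stall [77.8 -0.9] 213 wheel [556.3  76.3 261.5]
```

View pics/t5.png

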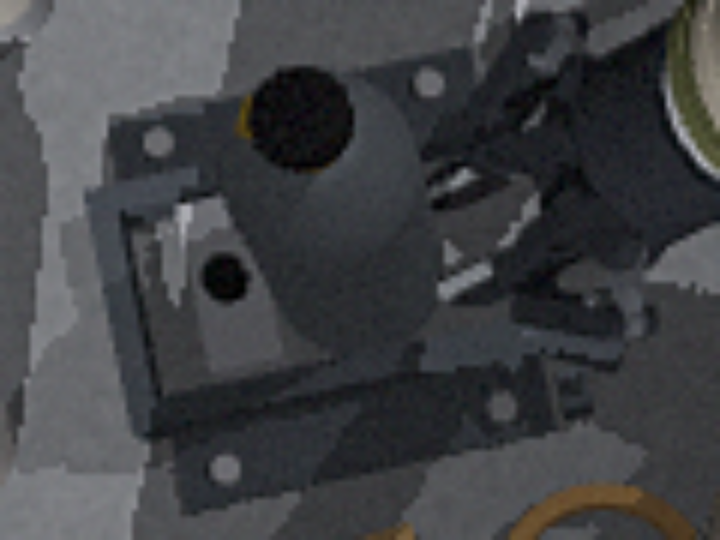

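View pics/s5.png

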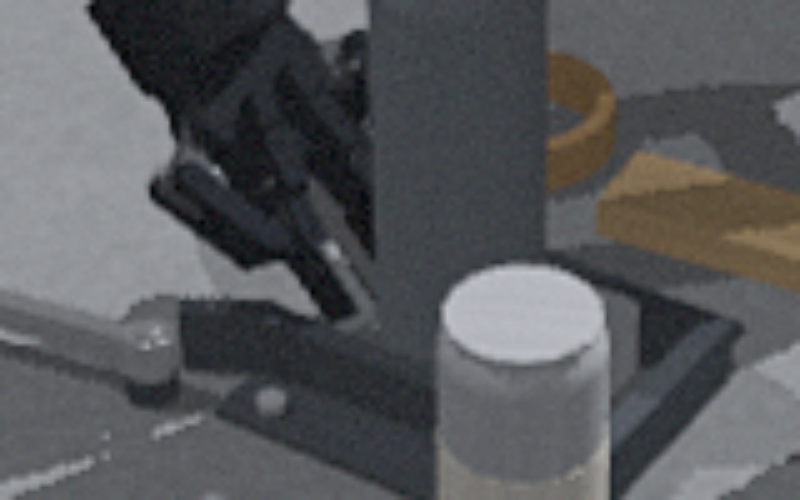

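Call:
servo_tool:
  commands:
    - [[165, 0.03, 0.035, 0, 0, 0, 0]]

```text
time: 10.25
tool_pos: [564.8, 41.2, 16.4]
tcp_rot: [90.0, 50.1, 102.1]
ft_force: [0.6, -12.7, 2.2]
finger_gap: 30.3
```

Call:
servo_tool:
  commands:
    - [[165, -0.4, -0.5, 0, 0, 0, 0], [165, -1.5, -1.8, 0, 0, 0, 0], [165, -3.2, -3.8, 0, 0, 0, 0], [165, -5.2, -6.2, 0, 0, 0, 0], [165, -7.2, -8.6, 0, 0, 0, 0], [165, -8.6, -10.2, 0, 0, 0, 0], [255, -9, -10.7, 0, 0, 0, 0], [255, -9, -10.7, 0, 0, 0, 0]]

```text
time: 11.05
tool_pos: [593.5, -95.0, 16.2]
tcp_rot: [90.1, 50.0, 102.1]
ft_force: [-0.0, 0.9, 0.4]
finger_gap: 2.1
```

```bash
python3 - <<'E'
from h import *
st()
bottle("scene",[556.6,77]);p,b=bottle("top",[557,77])
cv2.imwrite("pics/t6.png",cv2.resize(p[130:280,220:420,::-1],None,fx=4,fy=4))
rel([*S2W(-110,0),90],102.1,50)
rel([*S2W(-122,-155),90],102.1,50)
rel([*S2W(-122,-155),14],102.1,50)
E
```

```text
t 11.05 pos [593.5 -95.   16.2] stall [-98.4   0.2] psi 102.1 th 50.0 F [-0.   0.9  0.4] gap 2.1 q [-31.  42.  74.  28.  93. -49.]
scene bottle [555.6  77.3] stall [78.   1.2] 1169 wheel [561.9  84.  261.7]
top bottle [557.7  77.5] stall [77.7 -0.9] 209 wheel [556.4  76.3 261.3]
shift cm [-6.51  3.72  0.01] turn [-0.1 -0.1 -0.1]
shift cm [-7.3   2.82 15.51] turn [-0.1 -0.1 -0.1]
shift cm [-1.49 -2.08 15.52] turn [-0.1 -0.1 -0.1]
```

View pics/t6.png

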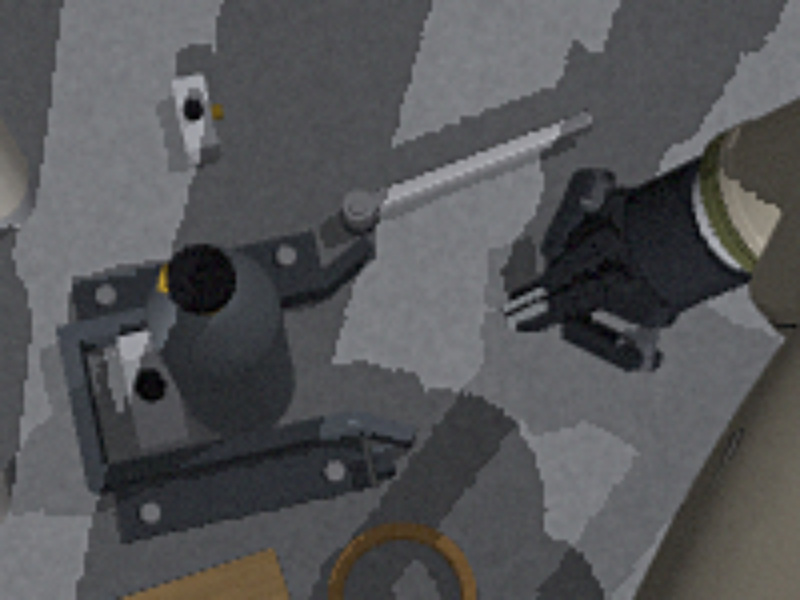

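Call:
servo_tool:
  commands:
    - [[255, -3.5, 2, 0, 0, 0, 0], [255, -6.5, 3.7, 0, 0, 0, 0], [255, -7, 3.2, 4.5, 0, 0, 0], [255, -7.3, 2.8, 9, 0, 0, 0], [255, -7.3, 2.8, 13, 0, 0, 0], [255, -7.3, 2.8, 15.5, 0, 0, 0], [255, -7.3, 2.8, 15.5, 0, 0, 0]]

```text
time: 11.85
tool_pos: [751.8, -82.6, 88.5]
tcp_rot: [90.1, 49.9, 102.4]
ft_force: [-0.1, -0.3, -0.3]
finger_gap: 0.3
```

```bash
python3 - <<'E'
from h import *
st()
rel([*S2W(-122,-155),14],102.1,50)
E
```

```text
t 11.85 pos [751.8 -82.6  88.5] stall [-119.4 -157.2] psi 102.4 th 49.9 F [-0.1 -0.3 -0.3] gap 0.3 q [-25.  60.  38.  32. 106. -34.]
shift cm [ 5.53 -5.   -0.21] turn [ 0.1 -0.2 -0.1]
```

Call:
servo_tool:
  commands:
    - [[255, 2.5, -2.3, -0.2, 0, 0, 0], [255, 4.5, -4.1, -0.2, 0, 0, 0], [255, 5.3, -4.8, -0.2, 0, 0, 0], [255, 5.5, -5, -0.2, 0, 0, 0], [255, 5.5, -5, -0.2, 0, 0, 0]]

```text
time: 12.35
tool_pos: [749.1, -89.6, 16.9]
tcp_rot: [90.1, 50.0, 102.1]
ft_force: [0.2, -0.7, 0.9]
finger_gap: 0.1
```

```bash
cat >> h.py <<'E'
def gp(phi,rr=112,o=(8,10)):
    # TCP in stall frame for pushing the gate at angle phi
    u=np.array([-np.sin(phi),np.cos(phi)]);n=np.array([-np.cos(phi),-np.sin(phi)]); return np.array([-20,-85])+rr*u+5*n-np.array(o)
E
python3 - <<'E'
from h import *
st()
p,d=r.snapshot("top");cv2.imwrite("pics/t7.png",cv2.resize(p[130:280,220:420,::-1],None,fx=4,fy=4))
for phi in(1.75,1.6,1.45,1.3,1.1,.9): print(phi,gp(phi).round(1));rel([*S2W(*gp(phi)),14],102.1,50)
E
```

```text
t 12.35 pos [749.1 -89.6  16.9] stall [-125.7 -153. ] psi 102.1 th 50.0 F [ 0.2 -0.7  0.9] gap 0.1 q [-25.  64.  39.  32. 102. -37.]
1.75 [-137.3 -119.9]
shift cm [-0.41 -1.1  -3.38] turn [0. 0. 0.]
1.6 [-139.8 -103.3]
shift cm [-0.57 -1.29 -5.04] turn [0. 0. 0.]
1.45 [-139.8  -86.5]
shift cm [-0.57 -1.29 -6.72] turn [0. 0. 0.]
1.3 [-137.3  -69.9]
shift cm [-0.41 -1.1  -8.38] turn [0. 0. 0.]
1.1 [-130.1  -48.7]
shift cm [  0.05  -0.54 -10.5 ] turn [0. 0. 0.]
0.9 [-118.8  -29.3]
shift cm [  0.78   0.32 -12.43] turn [0. 0. 0.]
```

View pics/t7.png

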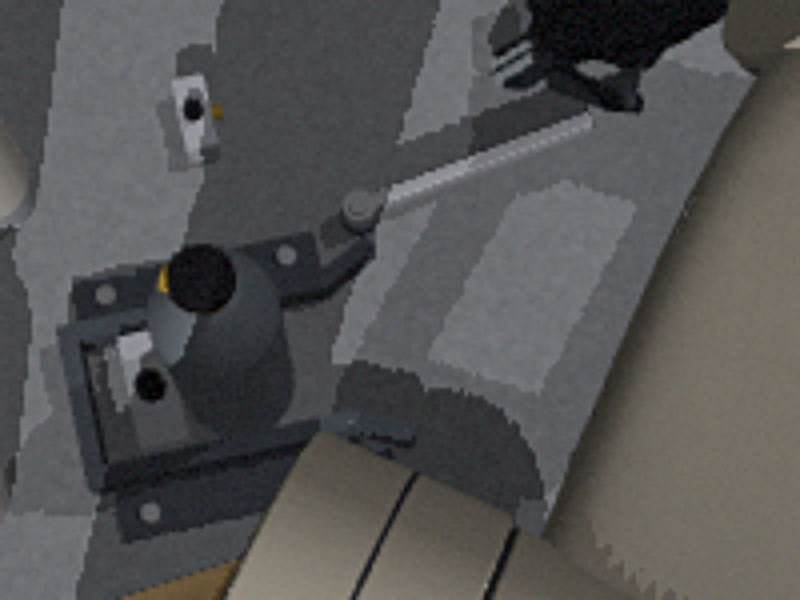

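Call:
servo_tool:
  commands:
    - [[255, -0.2, -0.9, -1.5, 0, 0, 0], [255, -0.4, -1.1, -2.8, 0, 0, 0], [255, -0.45, -1.15, -3.7, 0, 0, 0], [255, -0.55, -1.25, -4.6, 0, 0, 0], [255, -0.57, -1.29, -5.5, 0, 0, 0], [255, -0.57, -1.29, -6.4, 0, 0, 0], [255, -0.5, -1.2, -7.4, 0, 0, 0], [255, -0.41, -1.1, -8.38, 0, 0, 0]]

```text
time: 13.2
tool_pos: [670.8, -118.8, 15.0]
tcp_rot: [89.7, 50.1, 101.9]
ft_force: [0.8, 0.9, -0.8]
finger_gap: -0.3
```

```bash
python3 - <<'E'
from h import *
st()
p,d=r.snapshot("top");cv2.imwrite("pics/t8.png",cv2.resize(p[130:280,220:420,::-1],None,fx=4,fy=4))
for phi in(1.2,1.1,1.,.9,.8,.7,.6): print(phi,gp(phi).round(1));rel([*S2W(*gp(phi)),15],102.1,50)
E
```

```text
t 13.2 pos [ 670.8 -118.8   15. ] stall [-137.9  -70.4] psi 101.9 th 50.1 F [ 0.8  0.9 -0.8] gap -0.3 q [-29.  53.  56.  29.  98. -45.]
1.2 [-134.2  -59.1]
shift cm [ 0.23  0.31 -1.  ] turn [0.  0.1 0.1]
1.1 [-130.1  -48.7]
shift cm [ 0.49  0.63 -2.04] turn [0.  0.1 0.1]
1.0 [-124.9  -38.7]
shift cm [ 0.82  1.02 -3.04] turn [0.  0.1 0.1]
0.9 [-118.8  -29.3]
shift cm [ 1.21  1.49 -3.98] turn [0.  0.1 0.1]
0.8 [-111.8  -20.6]
shift cm [ 1.66  2.03 -4.85] turn [0.  0.1 0.1]
0.7 [-104.   -12.6]
shift cm [ 2.16  2.63 -5.65] turn [0.  0.1 0.1]
0.6 [-95.4  -5.4]
shift cm [ 2.71  3.29 -6.37] turn [0.  0.1 0.1]
```

View pics/t8.png

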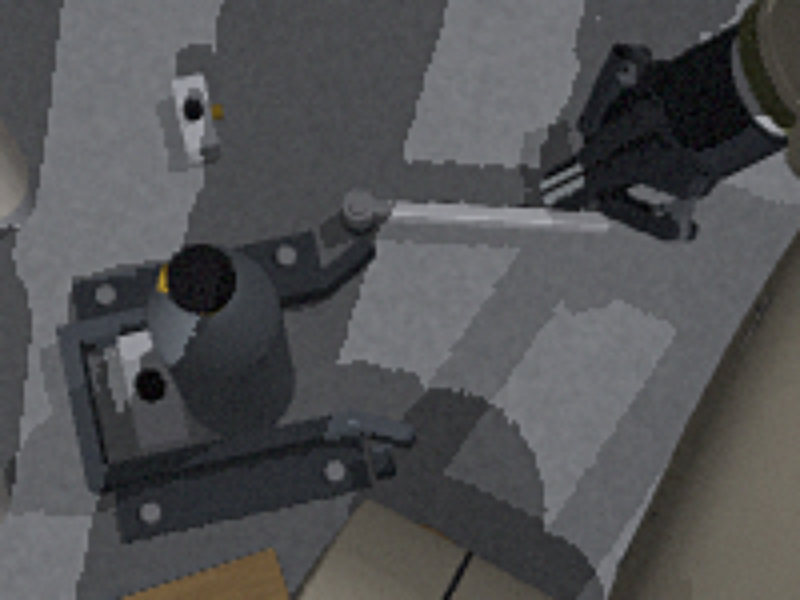

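The gate bar is swinging: it now runs from (360,210) to (607,225), following the fingers.

Call:
servo_tool:
  commands:
    - [[255, 0.2, 0.3, -1, 0, 0, 0], [255, 0.5, 0.6, -2, 0, 0, 0], [255, 0.82, 1, -3, 0, 0, 0], [255, 1.2, 1.5, -4, 0, 0, 0], [255, 1.65, 2, -4.85, 0, 0, 0], [255, 2.15, 2.6, -5.65, 0, 0, 0], [255, 2.7, 3.3, -6.4, 0, 0, 0], [255, 2.7, 3.3, -6.4, 0, 0, 0]]

```text
time: 14.05
tool_pos: [598.5, -90.0, 14.7]
tcp_rot: [89.9, 50.1, 102.0]
ft_force: [-0.3, 0.7, -0.1]
finger_gap: 0.1
```

```bash
python3 - <<'E'
from h import *
st()
p,d=r.snapshot("top");cv2.imwrite("pics/t9.png",cv2.resize(p[130:280,220:420,::-1],None,fx=4,fy=4))
for phi in(.5,.4,.3,.2,.1): print(phi,gp(phi).round(1));rel([*S2W(*gp(phi)),15],102.1,50)
E
```

```text
t 14.05 pos [598.5 -90.   14.7] stall [-94.6  -5.7] psi 102.0 th 50.1 F [-0.3  0.7 -0.1] gap 0.1 q [-30.  42.  74.  28.  93. -48.]
0.5 [-86.1   0.9]
shift cm [ 0.53  0.71 -0.7 ] turn [0.  0.1 0.1]
0.4 [-76.2   6.2]
shift cm [ 1.16  1.47 -1.23] turn [0.  0.1 0.1]
0.3 [-65.9  10.5]
shift cm [ 1.83  2.26 -1.66] turn [0.  0.1 0.1]
0.2 [-55.2  13.8]
shift cm [ 2.51  3.08 -1.98] turn [0.  0.1 0.1]
0.1 [-44.2  15.9]
shift cm [ 3.22  3.93 -2.2 ] turn [0.  0.1 0.1]
```

View pics/t9.png

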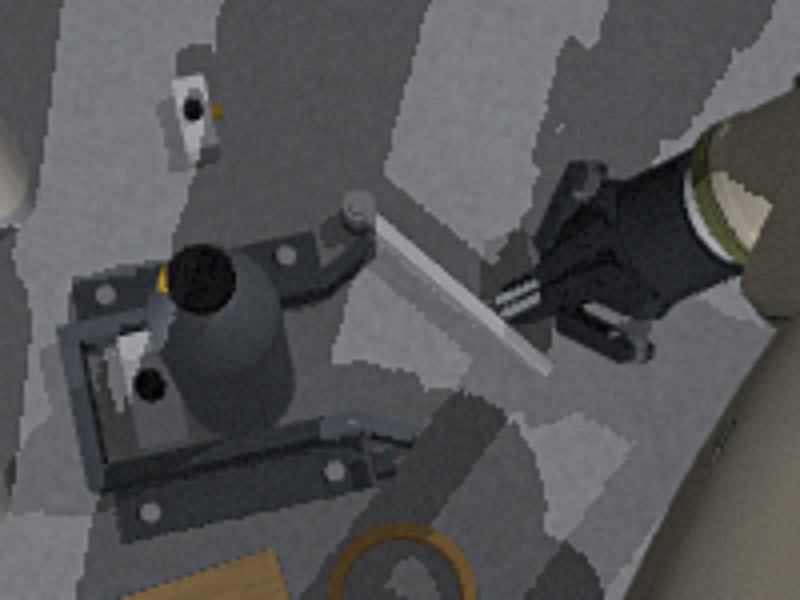

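Call:
servo_tool:
  commands:
    - [[255, 0.3, 0.35, -0.4, 0, 0, 0], [255, 0.55, 0.7, -0.7, 0, 0, 0], [255, 0.85, 1.1, -1, 0, 0, 0], [255, 1.2, 1.5, -1.25, 0, 0, 0], [255, 1.55, 1.9, -1.5, 0, 0, 0], [255, 1.85, 2.3, -1.7, 0, 0, 0], [255, 2.2, 2.7, -1.85, 0, 0, 0], [255, 2.5, 3.1, -2, 0, 0, 0]]

```text
time: 14.9
tool_pos: [569.6, -54.8, 13.4]
tcp_rot: [90.1, 50.0, 102.2]
ft_force: [0.6, -1.4, -0.6]
finger_gap: -0.3
```

Call:
servo_tool:
  commands:
    - [[255, 0.25, 0.3, 0, 0, 0, 0], [255, 0.5, 0.6, 0, 0, 0, 0], [255, 0.7, 0.85, 0, 0, 0, 0]]

```text
time: 15.2
tool_pos: [567.6, -44.1, 13.7]
tcp_rot: [90.1, 50.0, 102.2]
ft_force: [0.4, -1.5, 0.8]
finger_gap: 0.3
```

```bash
python3 - <<'E'
from h import *
st()
p,d=r.snapshot("top");cv2.imwrite("pics/t10.png",cv2.resize(p[130:280,220:420,::-1],None,fx=4,fy=4))
rel([*S2W(*gp(0)),15],102.1,50)
E
```

```text
t 15.2 pos [567.6 -44.1  13.7] stall [-43.3  14.9] psi 102.2 th 50.0 F [ 0.4 -1.5  0.8] gap 0.3 q [-28.  36.  83.  29.  90. -48.]
shift cm [ 0.53  0.84 -0.22] turn [-0.  -0.1 -0. ]
```

View pics/t10.png

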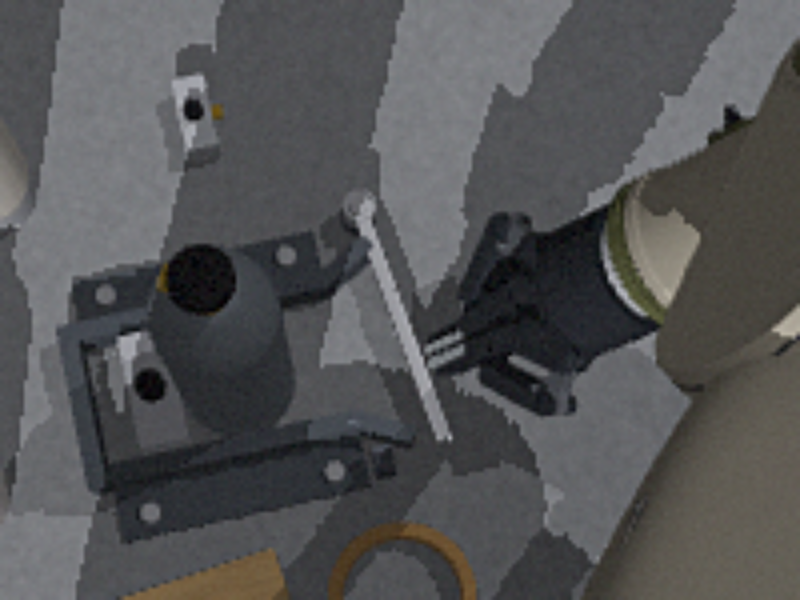

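Call:
servo_tool:
  commands:
    - [[255, 0.13, 0.17, 0, 0, 0, 0], [255, 0.26, 0.34, 0, 0, 0, 0], [255, 0.4, 0.5, 0, 0, 0, 0], [255, 0.5, 0.62, 0, 0, 0, 0]]

```text
time: 15.65
tool_pos: [566.1, -36.5, 13.9]
tcp_rot: [90.1, 50.0, 102.1]
ft_force: [-0.1, -1.2, -0.7]
finger_gap: -0.2
```

Call:
servo_tool:
  commands:
    - [[255, 0.07, 0.09, 0, 0, 0, 0], [255, 0.13, 0.16, 0, 0, 0, 0]]

```text
time: 15.85
tool_pos: [565.7, -34.6, 13.9]
tcp_rot: [90.1, 50.0, 102.1]
ft_force: [-0.6, -1.0, 0.2]
finger_gap: 0.1
```

Call:
servo_tool:
  commands:
    - [[255, 0.07, 0.09, 0, 0, 0, 0], [255, 0.13, 0.16, 0, 0, 0, 0]]

```text
time: 16.05
tool_pos: [565.2, -32.6, 14.0]
tcp_rot: [90.1, 50.0, 102.1]
ft_force: [-0.4, -2.2, 0.5]
finger_gap: 0.1
```

Call:
servo_tool:
  commands:
    - [[255, 0.06, 0.08, 0, 0, 0, 0], [255, 0.13, 0.15, 0, 0, 0, 0]]

```text
time: 16.25
tool_pos: [565.0, -31.2, 14.0]
tcp_rot: [90.1, 50.1, 102.1]
ft_force: [-1.6, -8.7, 1.3]
finger_gap: 0.2
```

Call:
servo_tool:
  commands:
    - [[255, 0.06, 0.08, 0, 0, 0, 0], [255, 0.13, 0.15, 0, 0, 0, 0]]

```text
time: 16.45
tool_pos: [565.0, -30.9, 14.0]
tcp_rot: [90.0, 50.2, 102.1]
ft_force: [-2.1, -15.0, 1.2]
finger_gap: 0.1
```

Call:
servo_tool:
  commands:
    - [[255, 0.06, 0.08, 0, 0, 0, 0], [255, 0.1, 0.12, 0, 0, 0, 0]]

```text
time: 16.65
tool_pos: [565.0, -30.8, 14.0]
tcp_rot: [90.0, 50.4, 102.0]
ft_force: [-2.7, -19.5, 1.3]
finger_gap: 0.2
```

```bash
python3 - <<'E'
from h import *
st()
p,d=r.snapshot("top");cv2.imwrite("pics/t11.png",cv2.resize(p[130:280,220:420,::-1],None,fx=4,fy=4))
E
```

```text
t 16.65 pos [565.  -30.8  14. ] stall [-29.7  14.6] psi 102.0 th 50.4 F [ -2.7 -19.5   1.3] gap 0.2 q [-27.  35.  84.  30.  88. -48.]
```

View pics/t11.png

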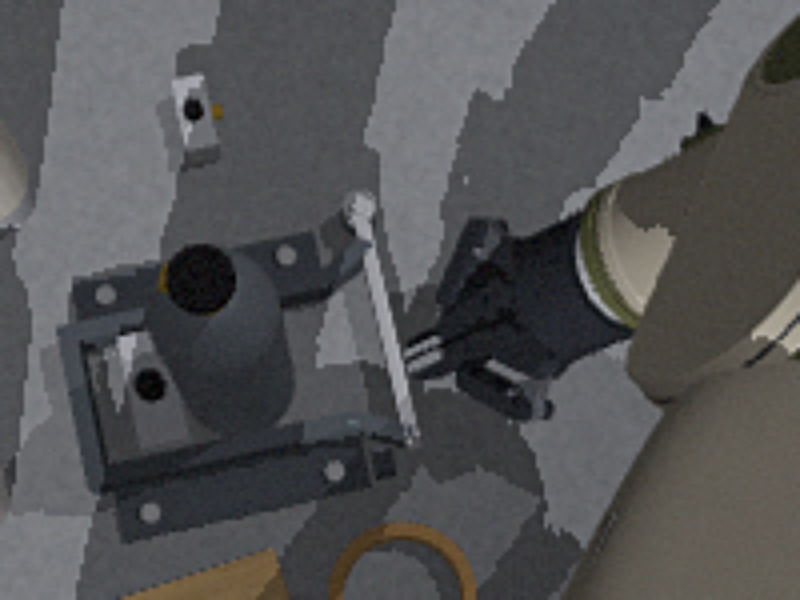

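The gate is hard against its stop: the force rose steeply to 20 N and the bar no longer moves. I'm backing off now.

Call:
servo_tool:
  commands:
    - [[255, -0.5, -0.6, 0, 0, 0, 0], [255, -2, -2.4, 0, 0, 0, 0], [255, -4.5, -5.3, 0, 0, 0, 0], [255, -8, -5, 0, 0, 0, 0], [255, -12, -2, 0, 0, 0, 0], [255, -14, 0, 0, 0, 0, 0], [255, -14, 0, 0, 0, 0, 0], [255, -14, 0, 0, 0, 0, 0]]

```text
time: 17.5
tool_pos: [583.6, -115.2, 121.9]
tcp_rot: [89.9, 50.1, 102.0]
ft_force: [-0.3, 0.1, -1.0]
finger_gap: 0.1
```

```bash
python3 - <<'E'
from h import *
st()
q,_=bottle("scene",[556.6,77]);p,b=bottle("top",[557,77])
cv2.imwrite("pics/t12.png",cv2.resize(p[130:280,220:420,::-1],None,fx=4,fy=4));cv2.imwrite("pics/s12.png",q[:,:,::-1])
d=r.snapshot("top")[1];W=cloud("top",d);c=W.reshape(-1,3)
s=np.array([W2S(w) for w in c[(c[:,2]>24)&(c[:,2]<33)&(abs(c[:,0]-590)<110)&(abs(c[:,1])<80)]])
m=(abs(s[:,0]+20)<14)&(s[:,1]>-72)&(s[:,1]<68); print(len(s[m]),np.polyfit(s[m][:,1],s[m][:,0],1), "slope = -tan(phi)")
E
```

```text
t 17.5 pos [ 583.6 -115.2  121.9] stall [-116.2   14.1] psi 102.0 th 50.1 F [-0.3  0.1 -1. ] gap 0.1 q [-33.  34.  73.  28. 102. -46.]
scene bottle [555.7  77.4] stall [78.1  1.1] 1155 wheel [562.2  83.6 261.8]
top bottle [557.7  77.5] stall [77.8 -0.9] 207 wheel [556.2  76.4 261.5]
245 [ 1.90536520e-03 -1.69924604e+01] slope = -tan(phi)
```

View pics/t12.png

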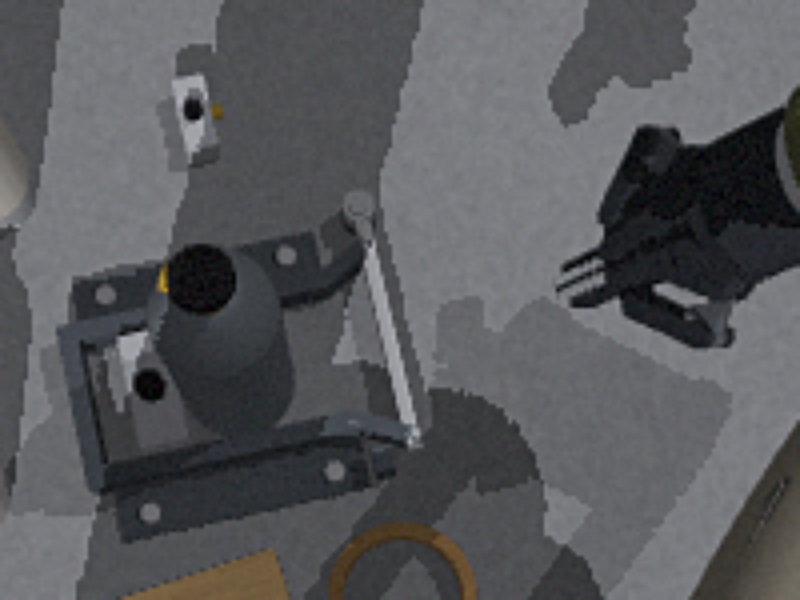

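View pics/s12.png

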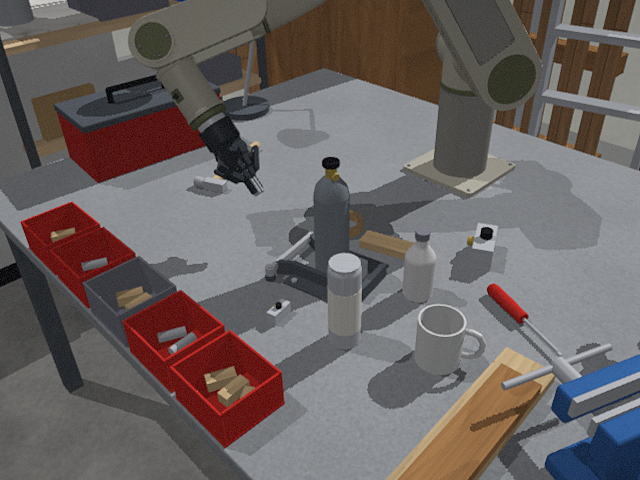

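```bash
python3 -c "
from bench import r
print(r.hand_in())"
```

```text
the job is handed in; nothing more can be done
None
```

The bottle is against the rear stop with the pin pushed in, the gate is shut, and the job is handed in at about 17.7 s of the 69 s limit. The hand-in gives no verdict, so the checks below are my own.

- **Push:** I pushed the bottle upright with the two fingertips, aiming for contact about 25 mm above the bench. It went first to the mouth, then straight into the bay. The sliding force read about 3 to 6 N.
- **Stop:** The force then climbed steeply to about 13 N and the bottle stopped moving. After I backed off it still stood upright at stall x ≈ 78 mm, which fits a stop face at about 113 mm. The pin was no longer visible from above; I inferred it is fully in, as there is no direct reading of it.
- **Gate:** I swung the bar with the shut fingers until it met its stop, at about 20 N. The depth fit afterwards gave an angle within 0.01 rad of shut.
- **Other objects:** In the final pictures everything else on the bench looked unmoved, and the arm was clear of everything.

One small disagreement: the two cameras differed by about 2 mm on the bottle's sideways position in the bay. That is about the stated calibration error.

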